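# Dispense one sample box and weigh it

### The job

Swing the dispenser's sprung lever all the way to its stop once and let it spring back, so that a single sample box is pushed out onto the outlet tongue. Take that box and lower it gently, right way up, onto the middle of the balance pan without dropping or pressing it, and let go. Leave the other boxes in the magazine and do not disturb the bottle, beaker and jar.

Things in the scene. Friction and masses are not known exactly. Their poses are not given: they have to be found in the camera images.
- dispenser: Cream magazine dispenser fixed to the bench. Origin on the bench under the box stack; x from outlet (-x end, towards the balance) to rear, +y side with the lever towards the robot, z up. Base 40 mm high, x -28 to +110, y -45 to +45 mm; lever bracket equally high, x -28 to +82, y to +104 mm. Tower 57 x 45 mm, front face at x = -28 mm, top 160 mm above the bench.
- outlet (a point): Middle of the top of the steel outlet tongue, 40 mm above the bench, 56 mm in front of the stack axis; its axes are the dispenser's. The tongue is 24 mm wide (narrower than a box) and 8 mm thick, runs from the tower (28 mm behind this point) to 29 mm before it, with a 5 mm high lip at its end; free air beside and below it.
- head (a point): Middle of the lower front edge of the head block that juts 30 mm from the tower front over the outlet: 60 mm wide, 108 to 160 mm above the bench. An upright gripper taking the ejected box would hit it: lean the gripper about 40 degrees away from the tower so the fingers point down and towards the tower.
- lever (a joint): Advance lever, swinging level: 0 at rest, 1.22 rad at its stop, growing clockwise seen from above (post goes from the outlet end towards the rear). Spring: about 1.3 N at the post at the start, 5 N at the stop; it returns by itself within about a second. It drives a hidden pusher that ejects the lowest box by about 56 mm. A part stroke leaves the box in the gate; a second stroke ejects another.
- lever_post (a point): Middle of the lever's upright grey post, 14 mm across, 54 to 106 mm above the bench (this point at 90 mm); moves with the lever, 85 mm from the pivot. At rest it lies 135 degrees from the dispenser's +x (anticlockwise from above). Push it with shut fingers from the outlet end's side, or pinch it.
- lever_pivot (a point): Point on the lever's vertical axis, 90 mm above the bench (level with lever_post; the pivot boss itself ends 56 mm above it). Fixed to the dispenser at x = -15, y = +78 mm.
- box0: Lowest sample box of the stack, the one to be dispensed: closed white plastic box, 46 (x) x 34 (y) x 20 (z) mm, about 35 g; origin at the middle of its underside, z up. Its x is the dispenser's x. When ejected it rests on the tongue with its middle about 56 mm in front of the stack axis, 28 mm from the tower front; grip it across its 34 mm width.
- box1: Second sample box, the same, standing on the lowest; origin under its middle. Drops one box height after the lever has returned; stays in the magazine.
- box2: Top sample box of the stack, the same; stays in the magazine.
- pan: Round flat steel pan of the balance, 100 mm across; origin at the middle of its top face, 68 mm above the bench, nothing above or around it. It gives up to 4 mm on a stiff spring (1.5 N per mm); do not load it with more than 20 N.
- balance: White low balance fixed to the bench, 190 x 150 mm, its case 52 mm high, sloping display to its -x; origin on the bench, the pan's middle 25 mm to its +x.
- bottle: White plastic reagent bottle, 64 mm across and 150 mm tall, loose bystander; origin under its middle.
- beaker: Open glass beaker, 68 mm across and 85 mm tall, loose bystander; origin under its middle.
- jar: Squat amber glass jar with black cap, 60 mm across and 70 mm tall, loose bystander; origin under its middle.
Not all that is in view belongs to the job. Several things have the shape of the balance; the one meant has the colours described above.

How it is judged:
By the outcome, as a careful person would: the job done as asked, in the order asked, and still so for the second after the job is handed in, with the robot touching nothing.
It also fails if it takes over 61 s, if anything falls off the work surface, if the arm or the gripper's body presses on something with over 40 N, if the wrist force passes 120 N, or if a joint passes its speed limit or range.

### The arm

A 6-joint arm with a two-finger parallel gripper is mounted at the origin on the work surface. World frame = base frame: x ahead of the robot, y to its left, z up, the work surface at z = 0. Lengths are in m, angles in rad, forces in N, time in s.
With the tool pointing down it reaches from about 0.275 to 0.975 m from the base axis. Payload 8.4 kg.
Tool frame: the origin (TCP) lies at the very end of the fingers, on their centre line; the grasp point (between the pads) lies 19 mm behind it; z points along the fingers, y is the line along which they close (so a half turn about z gives the same grasp; the last joint's range is limited). The gripper opens to 92 mm and grips with 3 to 60 N. Pads are 20 mm wide; open, the fingers measure 128 mm over their backs; the gripper's body (75 mm by 189 mm) begins 69 mm behind the grasp point.
Start: joints at [-1.195, 0.353, 1.633, -0, 1.155, -0.002], TCP at [0.231, -0.581, 0.215] pointing down, gripper open.
Joint ranges: [-2.63, 2.63], [-0.92, 2.1], [0.06, 2.66], [-1.3, 4.44], [0, 2.69], [-3.02, 3.02]. Speed limits (rad/s): [2.22, 2.22, 2.79, 3.14, 3.14, 3.14].

### API

Orientations are given as [roll, pitch, yaw] about the fixed x, y, z axes, in that order (R = Rz(yaw) Ry(pitch) Rx(roll)).
In Python, from plant import bot, vision, spotter gives the robot as it stands. The module is installed in compiled form; this text tells all that it offers.
- The arm moves only by the tool jog_arm, never from a script. Its argument "plan" is a list of rows, each an object with "xyz": the shift along the tool's x, y, z in cm, a list of three; "twist": the turn about the tool's z in degrees; "hand": the opening, from 0 (shut) to 1 (fully open). A call has 1 to 5 rows; each row shifts and turns the commanded pose from where the row before left it, along the tool's axes as they then stand; what a row does not reach is not made up. A row lasts 1/8 s, in which the tool goes at most 62.5 mm and 10.7 degrees, less where a joint would pass 70% of its speed; a pose out of reach is approached as far as the arm can. A call is refused whole if a number of a shift passes 6.25 or a number of a turn 10.7, either way. A call with a gripper value outside its range is refused whole. The fingers move at their own pace and stop on an object; the grip force is fixed at half the most. Time passes only in rows, so rows that do not move let the fingers close. It gives the time, the measured TCP pose, the force, the opening and the grip force at its end, in the units of the state.
- bot.get_obs(): the state, without advancing time (a new reading comes with each control period).
- vision.capture(name): name is "scene" or "top" or "wrist"; returns a dict with "frame" (480x640x3 uint8, red, green, blue), "fx", "fy", "cx", "cy" (pixels), "rvec" (rotation vector, rad) and "tvec" (3), from world to camera coordinates, as OpenCV has them. Camera axes: x right, y down, z forward; pixel columns grow to the right and rows downward; lengths in m; the calibration is good to about 2 mm. A picture is of the moment at which its call begins. There is no depth.
- bot.job_done(): hands the job in; it is judged then, once.
Trained networks look in the newest picture that a camera, given by its name, has taken for a name from the list of things; names that differ only in an ending like _2 or _b are one class to them, and where a whole thing is asked for, a point or a joint stands for the part that bears it (a point fixed in the world has none). Each returns a list of dicts, best first, with "p" (0 to 1); they miss things now and then, are a little off and sometimes report something else, mostly with a low value. They report only what shows in the picture. A call takes as long as a camera call. They do not tell look-alikes from the thing itself.
- spotter.recognise(camera, thing): "position" ([x, y, z] in m, in world coordinates, good to about 4 mm: the middle of the surface that is visible of it).
- spotter.spot_point(camera, thing): "position" ([x, y, z] in m, in world coordinates, good to about 4 mm: a listed point, or the origin of a listed thing).
The state is a dict: "time": time; "qpos": joint angles; "dq": joint speeds; "joint_efforts": joint torques, N m; "tool_pos": TCP position; "tool_rot": TCP orientation; "contact_force": force on the tool from outside, world axes, zero at the start; "moment": the same for the moment, N m; "opening": opening from 0.0 (shut) to 1.0 (fully open); "grip_force": force on a finger pad.
Only numpy, scipy, OpenCV 4.12 (cv2) and the standard library are available. Lean on these libraries where they do the work, as an engineer would, in place of code of your own. Each camera call takes 0.05 s, during which the arm holds its last target. There are 200 camera calls.

## Working session

There is one attempt and no reset: what is moved stays moved. The work goes in short steps, Python scripts to look and compute and a tool call to move; the robot and the scene stay as the last step left them, time stands still between calls to the robot, and variables do not carry over. Pictures are saved under pics/ and viewed, at most 10 in all, crops included, and the job is handed in when it is done.

Besides the shell and the picture viewer there is one more tool, called by a JSON object that holds its "name" and its "arguments", one argument or row to a line. jog_arm: Moves the arm, as the interface text tells. Its arguments: {"type":"object","properties":{"plan":{"type":"array","items":{"type":"object","properties":{"xyz":{"type":"array","items":{"type":"number"}},"twist":{"type":"number"},"hand":{"type":"number"}}}}},"required":["plan"]}

```bash
mkdir -p pics; cat > h.py <<'E'
import numpy as np, cv2
from plant import bot, vision, spotter
def cap(n,f=None):
    d=vision.capture(n)
    if f: cv2.imwrite('pics/'+f,d['frame'][:,:,::-1])
    return d
E
python3 - <<'E'
from h import *
np.set_printoptions(precision=4,suppress=True)
a=cap('scene','s0.png');b=cap('top','t0.png')
cv2.imwrite('pics/c0.png',cv2.resize(np.hstack([a['frame'],b['frame']])[:,:,::-1],(800,300)))
for c in('scene','top'):
  for t in ['dispenser','outlet','head','lever_post','lever_pivot','pan','balance','bottle','beaker','jar','box2']:
    print(c,t,[(np.round(r['position'],4).tolist(),round(r['p'],2)) for r in spotter.spot_point(c,t)[:3]])
o=bot.get_obs();print(o)
E
```

```text
scene dispenser [([0.643, 0.0768, 0.0013], 0.86), ([0.5025, -0.0005, 0.0887], 0.58)]
scene outlet [([0.643, 0.0198, 0.0344], 0.57)]
scene head [([0.6444, 0.0211, 0.1045], 0.56)]
scene lever_post [([0.5044, -0.0029, 0.0899], 0.71)]
scene lever_pivot [([0.5646, 0.0632, 0.0912], 0.94)]
scene pan [([0.467, -0.4672, 0.0656], 0.93), ([0.4977, -0.2133, 0.0664], 0.86), ([0.6431, 0.0762, 0.001], 0.65)]
scene balance [([0.4361, -0.4676, -0.0033], 0.94), ([0.4731, -0.2093, -0.0002], 0.66)]
scene bottle [([0.5956, 0.431, 0.0001], 0.77)]
scene beaker [([0.4607, 0.385, 0.0013], 0.89)]
scene jar [([0.7053, -0.2446, 0.001], 0.62)]
scene box2 []
top dispenser [([0.6459, 0.0779, 0.0008], 0.61)]
top outlet [([0.6461, 0.0199, 0.0382], 0.73), ([0.7047, -0.2437, -0.0006], 0.21)]
top head [([0.6431, 0.022, 0.1072], 0.74)]
top lever_post [([0.5044, 0.0024, 0.0908], 0.89)]
top lever_pivot [([0.5685, 0.0641, 0.0955], 0.68)]
top pan [([0.4606, -0.4712, 0.0665], 0.7), ([0.4961, -0.2145, 0.0713], 0.68)]
top balance [([0.4377, -0.4697, 0.0024], 0.69), ([0.4767, -0.2047, -0.001], 0.62)]
top bottle [([0.5957, 0.4375, 0.0022], 0.9)]
top beaker [([0.463, 0.3873, 0.0023], 0.64), ([0.6438, 0.0798, 0.0001], 0.21)]
top jar [([0.7044, -0.2431, 0.0006], 0.83), ([0.6452, 0.018, 0.0369], 0.53), ([0.6485, 0.079, -0.0002], 0.48)]
top box2 [([0.6437, 0.0778, 0.0816], 0.69)]
{'time': 1.2, 'qpos': array([-1.1954,  0.353 ,  1.6334,  0.    ,  1.1552, -0.0024]), 'dq': array([ 0.0012,  0.0013, -0.0005,  0.0013,  0.0001,  0.0003]), 'joint_efforts': array([  0.0018, -59.3766, -33.4569,   0.0699,   0.0161,  -0.    ]), 'tool_pos': array([ 0.2305, -0.5809,  0.2146]), 'tool_rot': array([-3.1415, -0.    ,  0.3778]), 'contact_force': array([-0.967 ,  0.231 , -0.3851]), 'moment': array([-0.0337,  0.0135, -0.0102]), 'grip_force': 0.0, 'opening': 1.0016784812346695}
```

View pics/s0.png

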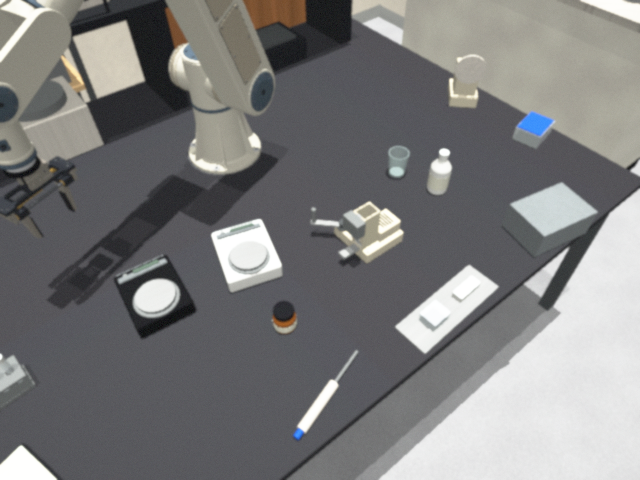

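View pics/t0.png

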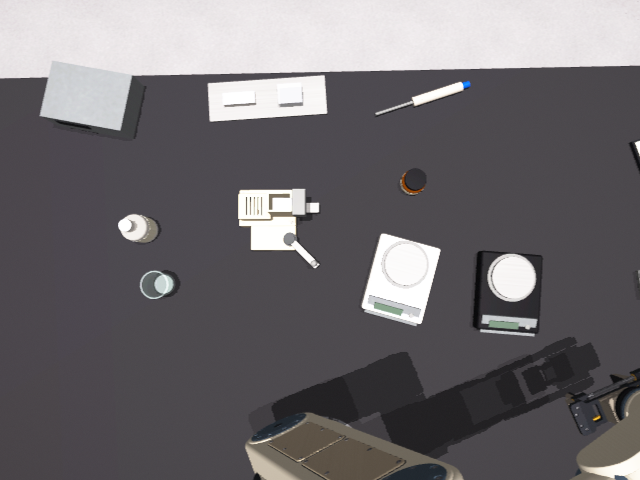

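The scene picture shows the white balance at about (247,255) and the black look-alike at (155,297). The top picture shows the tower at (285,205), the tongue at (313,208), the lever post at (315,263) and the white pan at (405,263). The network points fit a dispenser yaw of 90° and the white pan at (0.497, -0.214). First move: go to just in front of the post with the fingers shut.

```bash
cat >> h.py <<'E'
from scipy.spatial.transform import Rotation as Ro
def plan(segs,start=None):
    """segs: (world xyz, twist deg total, rows). Prints rows in tool axes, with cumulative rounding."""
    o=bot.get_obs(); p=np.array(o['tool_pos']); R=Ro.from_euler('xyz',o['tool_rot'])
    if start: p,R=start
    for tgt,tw,n in segs:
        tgt=np.array(tgt);p0=p.copy();t=round(tw/n,1);out=[]
        for k in range(n):
            d=np.round(R.inv().apply(p0+(tgt-p0)*(k+1)/n-p)*100,1)+0.
            p=p+R.apply(d/100); R=R*Ro.from_euler('z',t,degrees=True)
            out.append('{"xyz":%s,"twist":%s}'%(d.tolist(),t))
        for i in range(0,n,5): print(','.join(out[i:i+5]))
        print('->',np.round(p,4),np.round(R.as_euler('xyz',degrees=True),1))
    return p,R
E
python3 - <<'E'
from h import *
plan([((.5246,-.0176,.19),-113.4,11),((.5246,-.0176,.08),0,2)])
E
```

```text
{"xyz":[4.4, -3.8, 0.2],"twist":-10.3},{"xyz":[4.9, -2.9, 0.2],"twist":-10.3},{"xyz":[5.5, -2.0, 0.3],"twist":-10.3},{"xyz":[5.7, -1.0, 0.2],"twist":-10.3},{"xyz":[5.7, 0.0, 0.2],"twist":-10.3}
{"xyz":[5.7, 1.1, 0.2],"twist":-10.3},{"xyz":[5.4, 2.1, 0.3],"twist":-10.3},{"xyz":[4.9, 3.0, 0.2],"twist":-10.3},{"xyz":[4.3, 3.8, 0.2],"twist":-10.3},{"xyz":[3.6, 4.6, 0.2],"twist":-10.3}
{"xyz":[2.7, 5.1, 0.3],"twist":-10.3}
-> [ 0.5246 -0.0176  0.1896] [180.   -0.  134.9]
{"xyz":[0.0, 0.0, 5.5],"twist":0.0},{"xyz":[0.0, 0.0, 5.5],"twist":0.0}
-> [ 0.5246 -0.0176  0.0796] [180.   -0.  134.9]
```

{"name": "jog_arm", "arguments": {
  "plan": [
    {"xyz": [4.4,-3.8,0.2],"twist": -10.3,"hand": 0},
    {"xyz": [4.9,-2.9,0.2],"twist": -10.3,"hand": 0},
    {"xyz": [5.5,-2.0,0.3],"twist": -10.3,"hand": 0},
    {"xyz": [5.7,-1.0,0.2],"twist": -10.3,"hand": 0},
    {"xyz": [5.7,0.0,0.2],"twist": -10.3,"hand": 0}
  ]
}}

```text
time: 1.82
tool_pos: [0.3644, -0.3235, 0.2038]
tool_rot: [3.141, 0.0, 1.282]
contact_force: [1.0, 0.4, 0.4]
opening: 0.482
grip_force: 0.0
```

{"name": "jog_arm", "arguments": {
  "plan": [
    {"xyz": [5.7,1.1,0.2],"twist": -10.3,"hand": 0},
    {"xyz": [5.4,2.1,0.3],"twist": -10.3,"hand": 0},
    {"xyz": [4.9,3.0,0.2],"twist": -10.3,"hand": 0},
    {"xyz": [4.3,3.8,0.2],"twist": -10.3,"hand": 0},
    {"xyz": [3.6,4.6,0.2],"twist": -10.3,"hand": 0}
  ]
}}

```text
time: 2.45
tool_pos: [0.4988, -0.0671, 0.1928]
tool_rot: [3.141, 0.001, 2.181]
contact_force: [0.2, -1.1, -0.3]
opening: 0.006
grip_force: 0.0
```

{"name": "jog_arm", "arguments": {
  "plan": [
    {"xyz": [2.7,5.1,0.3],"twist": -10.3,"hand": 0},
    {"xyz": [0,0,0],"twist": 0,"hand": 0}
  ]
}}

```text
time: 2.7
tool_pos: [0.526, -0.0145, 0.1895]
tool_rot: [3.141, 0.0, 2.361]
contact_force: [-0.0, -0.6, -0.4]
opening: 0.004
grip_force: 0.0
```

```bash
python3 - <<'E'
from h import *
o=bot.get_obs();print(o['time'],o['tool_pos'],np.degrees(o['tool_rot']),o['qpos'],o['opening'],o['contact_force'])
a=cap('scene')['frame'][180:280,290:420];w=cap('wrist')['frame']
cv2.imwrite('pics/c1.png',np.hstack([cv2.resize(a,(400,308)),cv2.resize(w,(400,308))])[:,:,::-1])
for c in('scene','wrist'):
  for t in ['lever_post','lever_pivot','outlet']:
    print(c,t,[(np.round(r['position'],4).tolist(),round(r['p'],2)) for r in spotter.spot_point(c,t)[:2]])
plan([((.5246,-.0176,.08),round(np.degrees(o['tool_rot'][2])-135,1),2)])
E
```

```text
2.7 [ 0.52599057 -0.01450912  0.18948037] [1.79948538e+02 5.72732016e-03 1.35292781e+02] [-3.08306406e-02  2.26824928e-01  1.86972220e+00  6.81724545e-04
  1.04436057e+00 -8.21681167e-01] 0.003847698149508017 [-0.03848364 -0.59323265 -0.35824829]
scene lever_post [([0.5022, 0.0006, 0.0883], 0.48)]
scene lever_pivot [([0.5672, 0.065, 0.0876], 0.62)]
scene outlet [([0.6454, 0.0177, 0.0351], 0.59)]
wrist lever_post [([0.5038, 0.0018, 0.0887], 0.66)]
wrist lever_pivot [([0.5649, 0.0607, 0.0926], 0.67)]
wrist outlet [([0.6471, 0.0203, 0.0402], 0.8)]
{"xyz":[0.0, 0.1, 5.5],"twist":0.2},{"xyz":[0.1, 0.0, 5.5],"twist":0.2}
-> [ 0.5243 -0.0173  0.0797] [-180.     0.   134.4]
```

View pics/c1.png

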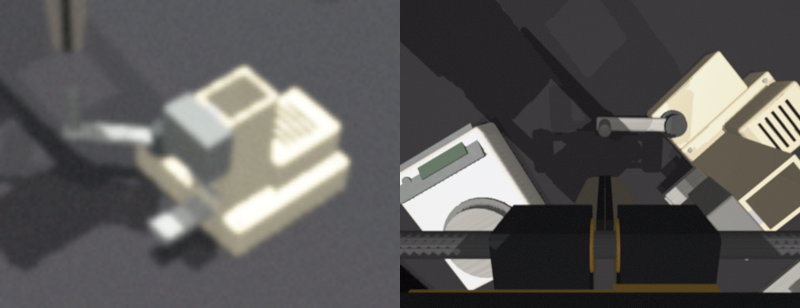

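The wrist view shows the post at (603,127), straight ahead of the shut fingers (603,180) along tool x. I'll lower the fingers, then sweep them along the arc.

{"name": "jog_arm", "arguments": {
  "plan": [
    {"xyz": [-0.2,0,5.5],"twist": 0,"hand": 0},
    {"xyz": [0,0,5.5],"twist": 0,"hand": 0},
    {"xyz": [0,0,0],"twist": 0,"hand": 0}
  ]
}}

```text
time: 3.48
tool_pos: [0.5227, -0.0195, 0.0767]
tool_rot: [-3.137, -0.005, 2.354]
contact_force: [-0.5, 0.5, 0.2]
opening: 0.008
grip_force: 0.0
```

```bash
python3 - <<'E'
from h import *
P=np.array([.5665,.0635]);s=None
o=bot.get_obs();print(o['tool_pos'],o['contact_force'])
for a in [225,215,205,195,185,175,165,158,155,152]:
    r=np.radians(a);q=P+.085*np.array([np.cos(r),np.sin(r)])-.017*np.array([np.sin(r),-np.cos(r)])
    s=plan([((*q,.08),0 if a==225 else (10 if a>=165 else 7 if a==158 else 3),1)],s)
E
```

```text
[ 0.52273758 -0.01954481  0.07667908] [-0.53646145  0.52552807  0.16236198]
{"xyz":[1.1, 0.5, -0.3],"twist":0.0}
-> [ 0.5185 -0.0082  0.0797] [-179.7   -0.3  134.9]
{"xyz":[1.5, -0.2, 0.0],"twist":10.0}
-> [0.5065 0.001  0.0798] [-179.7   -0.3  124.9]
{"xyz":[1.5, -0.2, 0.0],"twist":10.0}
-> [0.4963 0.0122 0.0799] [-179.6   -0.2  114.9]
{"xyz":[1.5, -0.1, 0.0],"twist":10.0}
-> [0.4891 0.0253 0.0799] [-1.796e+02 -1.000e-01  1.049e+02]
{"xyz":[1.5, -0.2, 0.0],"twist":10.0}
-> [0.4833 0.0393 0.08  ] [-1.796e+02 -1.000e-01  9.490e+01]
{"xyz":[1.5, -0.2, 0.0],"twist":10.0}
-> [0.4801 0.0541 0.08  ] [-179.6    0.    84.9]
{"xyz":[1.5, -0.1, 0.0],"twist":10.0}
-> [0.4804 0.0691 0.08  ] [-1.796e+02  1.000e-01  7.490e+01]
{"xyz":[1.0, -0.2, 0.0],"twist":7.0}
-> [0.4811 0.0793 0.08  ] [-1.796e+02  1.000e-01  6.790e+01]
{"xyz":[0.5, -0.1, 0.0],"twist":3.0}
-> [0.482  0.0843 0.08  ] [-179.6    0.2   64.9]
{"xyz":[0.4, 0.0, 0.0],"twist":3.0}
-> [0.4837 0.0879 0.08  ] [-179.6    0.2   61.9]
```

{"name": "jog_arm", "arguments": {
  "plan": [
    {"xyz": [1.1,0.3,-0.4],"twist": 0,"hand": 0},
    {"xyz": [1.5,-0.2,0],"twist": 10,"hand": 0},
    {"xyz": [1.5,-0.2,0],"twist": 10,"hand": 0},
    {"xyz": [1.5,-0.1,0],"twist": 10,"hand": 0}
  ]
}}

```text
time: 3.98
tool_pos: [0.4917, 0.0244, 0.0865]
tool_rot: [3.138, 0.002, 1.826]
contact_force: [0.2, -4.9, 1.2]
opening: 0.005
grip_force: 2.5
```

{"name": "jog_arm", "arguments": {
  "plan": [
    {"xyz": [1.5,-0.2,0],"twist": 10,"hand": 0},
    {"xyz": [1.5,-0.2,0],"twist": 10,"hand": 0},
    {"xyz": [1.5,-0.1,0],"twist": 10,"hand": 0}
  ]
}}

```text
time: 4.35
tool_pos: [0.4823, 0.0684, 0.0865]
tool_rot: [3.139, 0.0, 1.303]
contact_force: [-1.3, -5.4, 2.2]
opening: 0.001
grip_force: 3.0
```

```bash
python3 - <<'E'
from h import *
a=cap('scene');b=cap('top');w=cap('wrist')
cv2.imwrite('pics/c2.png',np.hstack([cv2.resize(b['frame'][170:270,220:350],(400,308)),cv2.resize(w['frame'],(400,308))])[:,:,::-1])
for c in('scene','wrist','top'):
  for t in ['lever_post','outlet','box0']:
    print(c,t,[(np.round(r['position'],4).tolist(),round(r['p'],2)) for r in spotter.spot_point(c,t)[:2]])
P=np.array([.5665,.0635]);s=None
o=bot.get_obs();print(o['tool_pos'],o['contact_force'],o['tool_rot'])
for a in [158,155,152]:
    r=np.radians(a);q=P+.085*np.array([np.cos(r),np.sin(r)])-.017*np.array([np.sin(r),-np.cos(r)])
    s=plan([((*q,.08),7 if a==158 else 3,1)],s)
E
```

```text
scene lever_post [([0.6465, 0.0221, 0.1076], 0.57), ([0.4827, 0.0808, 0.089], 0.55)]
scene outlet []
scene box0 [([0.6402, 0.0294, 0.0384], 0.63)]
wrist lever_post [([0.4843, 0.0866, 0.0891], 0.72)]
wrist outlet []
wrist box0 [([0.6403, 0.0331, 0.0428], 0.57)]
top lever_post []
top outlet [([0.6463, 0.0198, 0.0374], 0.67)]
top box0 [([0.6429, 0.0772, 0.0773], 0.62), ([0.6411, 0.0347, 0.042], 0.6)]
[0.48263    0.06788092 0.08375584] [ 0.84709503 -4.10295547  3.70719366] [ 3.14076536e+00 -1.42608197e-04  1.30835311e+00]
{"xyz":[1.1, -0.4, 0.4],"twist":7.0}
-> [0.4816 0.0795 0.0798] [180.  -0.  68.]
{"xyz":[0.4, -0.1, 0.0],"twist":3.0}
-> [0.4822 0.0836 0.0798] [180.  -0.  65.]
{"xyz":[0.5, -0.1, 0.0],"twist":3.0}
-> [0.4834 0.0886 0.0798] [180.  -0.  62.]
```

View pics/c2.png

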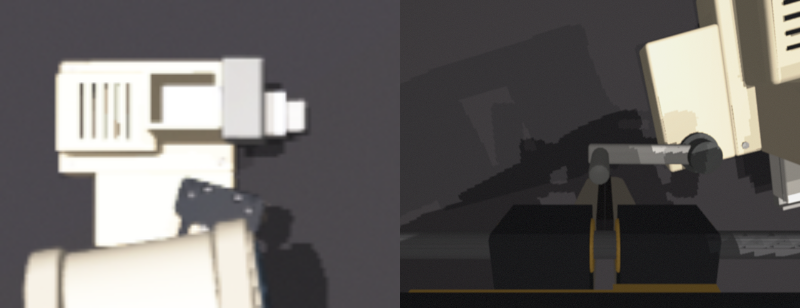

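The post at (600,165) in the wrist view sits against the fingers, and the box is partly out at (275,112) in the top crop. I'll push on gently to the stop.

{"name": "jog_arm", "arguments": {
  "plan": [
    {"xyz": [1.1,-0.2,0.2],"twist": 7,"hand": 0},
    {"xyz": [0.4,-0.1,0],"twist": 3,"hand": 0}
  ]
}}

```text
time: 5.2
tool_pos: [0.4839, 0.0834, 0.0814]
tool_rot: [3.141, 0.0, 1.131]
contact_force: [2.2, -6.6, 1.1]
opening: 0.005
grip_force: 2.6
```

{"name": "jog_arm", "arguments": {
  "plan": [
    {"xyz": [0.3,0,0],"twist": 2,"hand": 0}
  ]
}}

```text
time: 5.32
tool_pos: [0.4842, 0.085, 0.0813]
tool_rot: [-3.141, 0.003, 1.099]
contact_force: [-4.4, -17.7, 8.8]
opening: 0.004
grip_force: 8.7
```

{"name": "jog_arm", "arguments": {
  "plan": [
    {"xyz": [0.2,0,0],"twist": 1,"hand": 0}
  ]
}}

```text
time: 5.45
tool_pos: [0.4842, 0.0856, 0.0812]
tool_rot: [-3.14, 0.005, 1.083]
contact_force: [-6.0, -23.3, 11.2]
opening: 0.006
grip_force: 11.6
```

The force jumped to 23 N at the predicted stop angle. I'll back off, lift clear and look.

{"name": "jog_arm", "arguments": {
  "plan": [
    {"xyz": [-1.5,0,0],"twist": 0,"hand": 0},
    {"xyz": [-2,0,-5],"twist": 0,"hand": 0},
    {"xyz": [0,0,-6],"twist": 0,"hand": 0},
    {"xyz": [0,0,-6],"twist": 0,"hand": 0.6},
    {"xyz": [0,0,-6],"twist": 0,"hand": 0.6}
  ]
}}

```text
time: 6.08
tool_pos: [0.469, 0.0574, 0.3134]
tool_rot: [-3.141, -0.001, 1.081]
contact_force: [0.3, -0.2, -0.3]
opening: 0.198
grip_force: 0.0
```

```bash
python3 - <<'E'
from h import *
a=cap('scene');b=cap('top');w=cap('wrist')
cv2.imwrite('pics/c3.png',np.hstack([cv2.resize(a['frame'][180:280,290:420],(400,308)),cv2.resize(w['frame'],(400,308))])[:,:,::-1])
for c in('scene','wrist','top'):
  for t in ['lever_post','box0']:
    print(c,t,[(np.round(r['position'],4).tolist(),round(r['p'],2)) for r in spotter.spot_point(c,t)[:3]])
o=bot.get_obs();print(o['tool_pos'],o['contact_force'],o['tool_rot'],o['qpos'])
E
```

```text
scene lever_post [([0.5056, 0.0014, 0.089], 0.56)]
scene box0 [([0.6421, 0.0189, 0.0409], 0.51)]
wrist lever_post [([0.5032, 0.0016, 0.0895], 0.63)]
wrist box0 [([0.6416, 0.0235, 0.0442], 0.72), ([0.6457, 0.078, 0.0694], 0.57), ([0.5643, 0.0609, 0.0942], 0.37)]
top lever_post [([0.5044, 0.0002, 0.0921], 0.68)]
top box0 [([0.6425, 0.0785, 0.0723], 0.73), ([0.6399, 0.0249, 0.0413], 0.49)]
[0.46856621 0.0570309  0.30994855] [-0.29146713  0.01460878  0.52867935] [-3.13907080e+00  1.45844509e-03  1.08132300e+00] [1.17756407e-01 2.47862260e-02 1.82547874e+00 2.50764963e-04
 1.29423090e+00 6.07162748e-01]
```

View pics/c3.png

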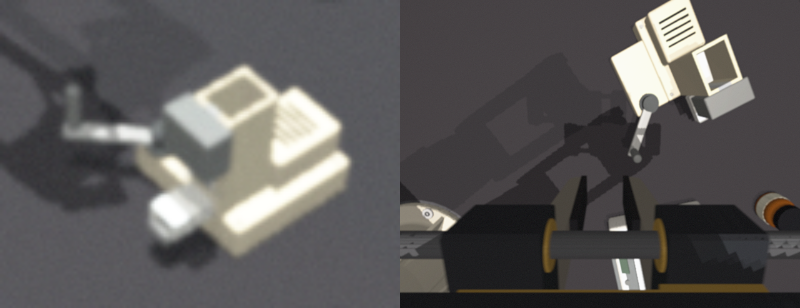

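The lever is back at its rest place, and one box sits on the tongue at (175,215) in the left half. Jogging has no tilt command, so I'll see whether overreaching outward along +y (azimuth 90°) leaves the tool leaning.

```bash
python3 - <<'E'
from h import *
plan([((0.0,.72,.36),-28,14)])
a=cap('scene');R=cv2.Rodrigues(np.array(a['rvec']))[0];C=-R.T@np.ravel(a['tvec'])
for u,v in [(463,103),(468,58),(535,140)]:
    d=R.T@np.array([(u-a['cx'])/a['fx'],(v-a['cy'])/a['fy'],1]);print(C+d*(0-C[2])/d[2])
E
```

```text
{"xyz":[2.6, -5.2, -0.3],"twist":-2.0},{"xyz":[2.8, -5.1, -0.4],"twist":-2.0},{"xyz":[2.9, -5.0, -0.3],"twist":-2.0},{"xyz":[3.2, -4.8, -0.4],"twist":-2.0},{"xyz":[3.3, -4.8, -0.3],"twist":-2.0}
{"xyz":[3.4, -4.7, -0.4],"twist":-2.0},{"xyz":[3.7, -4.5, -0.3],"twist":-2.0},{"xyz":[3.8, -4.4, -0.4],"twist":-2.0},{"xyz":[3.9, -4.2, -0.3],"twist":-2.0},{"xyz":[4.1, -4.2, -0.4],"twist":-2.0}
{"xyz":[4.2, -3.9, -0.3],"twist":-2.0},{"xyz":[4.3, -3.9, -0.4],"twist":-2.0},{"xyz":[4.5, -3.6, -0.3],"twist":-2.0},{"xyz":[4.6, -3.6, -0.4],"twist":-2.0}
-> [-4.000e-04  7.196e-01  3.602e-01] [-179.8    0.    90. ]
[0.33295754 0.86439553 0.        ]
[0.12098957 1.13926778 0.        ]
[0.64683512 0.8881832  0.        ]
```

{"name": "jog_arm", "arguments": {
  "plan": [
    {"xyz": [2.6,-5.2,-0.3],"twist": -2.0,"hand": 0.6},
    {"xyz": [2.8,-5.1,-0.4],"twist": -2.0,"hand": 0.6},
    {"xyz": [2.9,-5.0,-0.3],"twist": -2.0,"hand": 0.6},
    {"xyz": [3.2,-4.8,-0.4],"twist": -2.0,"hand": 0.6},
    {"xyz": [3.3,-4.8,-0.3],"twist": -2.0,"hand": 0.6}
  ]
}}

```text
time: 7.2
tool_pos: [0.3007, 0.2952, 0.3282]
tool_rot: [-3.141, 0.0, 1.257]
contact_force: [1.3, -0.6, 0.4]
opening: 0.598
grip_force: 0.0
```

{"name": "jog_arm", "arguments": {
  "plan": [
    {"xyz": [3.4,-4.7,-0.4],"twist": -2.0,"hand": 0.6},
    {"xyz": [3.7,-4.5,-0.3],"twist": -2.0,"hand": 0.6},
    {"xyz": [3.8,-4.4,-0.4],"twist": -2.0,"hand": 0.6},
    {"xyz": [3.9,-4.2,-0.3],"twist": -2.0,"hand": 0.6},
    {"xyz": [4.1,-4.2,-0.4],"twist": -2.0,"hand": 0.6}
  ]
}}

```text
time: 7.82
tool_pos: [0.1328, 0.5323, 0.3458]
tool_rot: [-3.142, 0.001, 1.432]
contact_force: [1.1, 1.1, -0.8]
opening: 0.6
grip_force: 0.0
```

{"name": "jog_arm", "arguments": {
  "plan": [
    {"xyz": [4.2,-3.9,-0.3],"twist": -2.0,"hand": 0.6},
    {"xyz": [4.3,-3.9,-0.4],"twist": -2.0,"hand": 0.6},
    {"xyz": [4.5,-3.6,-0.3],"twist": -2.0,"hand": 0.6},
    {"xyz": [4.6,-3.6,-0.4],"twist": -2.0,"hand": 0.6}
  ]
}}

```text
time: 8.32
tool_pos: [-0.001, 0.7209, 0.3593]
tool_rot: [3.142, 0.002, 1.571]
contact_force: [-0.4, 1.2, -0.1]
opening: 0.601
grip_force: 0.0
```

{"name": "jog_arm", "arguments": {
  "plan": [
    {"xyz": [6,0,0],"hand": 0.6},
    {"xyz": [6,0,0],"hand": 0.6},
    {"xyz": [6,0,0],"hand": 0.6},
    {"xyz": [6,0,0],"hand": 0.6},
    {"xyz": [6,0,0],"hand": 0.6}
  ]
}}

```text
schema error: expected keys xyz, twist, hand
```

```bash
python3 - <<'E'
from h import *
o=bot.get_obs();print(o['tool_pos'],o['tool_rot'],o['qpos'],o['time'])
E
```

```text
[-0.0009705   0.72090172  0.35933346] [3.14152483e+00 1.56321582e-03 1.57107420e+00] [ 1.57009640e+00  4.21811203e-01  1.22030414e+00 -6.95217517e-05
  1.50104046e+00  1.56982337e+00] 8.325
```

{"name": "jog_arm", "arguments": {
  "plan": [
    {"xyz": [6,0,0],"twist": 0,"hand": 0.6},
    {"xyz": [6,0,0],"twist": 0,"hand": 0.6},
    {"xyz": [6,0,0],"twist": 0,"hand": 0.6}
  ]
}}

```text
time: 8.7
tool_pos: [0.0001, 0.901, 0.3593]
tool_rot: [-3.142, 0.001, 1.57]
contact_force: [0.0, 2.1, 0.9]
opening: 0.604
grip_force: 0.0
```

{"name": "jog_arm", "arguments": {
  "plan": [
    {"xyz": [6,0,0],"twist": 0,"hand": 0.6},
    {"xyz": [6,0,0],"twist": 0,"hand": 0.6}
  ]
}}

```text
time: 8.95
tool_pos: [0.0005, 0.9764, 0.3549]
tool_rot: [-3.141, -0.014, 1.57]
contact_force: [-0.0, 1.2, 1.8]
opening: 0.596
grip_force: 0.0
```

{"name": "jog_arm", "arguments": {
  "plan": [
    {"xyz": [6,0,0],"twist": 0,"hand": 0.6},
    {"xyz": [6,0,0],"twist": 0,"hand": 0.6}
  ]
}}

```text
time: 9.2
tool_pos: [0.0006, 1.0187, 0.3208]
tool_rot: [-3.141, -0.082, 1.57]
contact_force: [0.6, 0.7, 1.0]
opening: 0.602
grip_force: 0.0
```

```bash
python3 - <<'E'
from h import *
o=bot.get_obs();print(o['tool_pos'],o['tool_rot'],o['qpos'],o['time'])
E
```

```text
[5.75166424e-04 1.01865929e+00 3.20833167e-01] [-3.14144683 -0.08187962  1.56991687] [1.56867179e+00 1.11554153e+00 6.22946501e-02 2.60143043e-04
 1.88187709e+00 1.56963504e+00] 9.2
```

The overreach does lean the tool the right way: pitch is -0.08, fingers outward. I'll keep going until it leans about 40°.

{"name": "jog_arm", "arguments": {
  "plan": [
    {"xyz": [6,0,0],"twist": 0,"hand": 0.6},
    {"xyz": [6,0,0],"twist": 0,"hand": 0.6},
    {"xyz": [6,0,0],"twist": 0,"hand": 0.6}
  ]
}}

```text
time: 9.57
tool_pos: [0.0007, 1.0746, 0.3031]
tool_rot: [-3.141, -0.213, 1.57]
contact_force: [-0.4, 0.0, -0.6]
opening: 0.597
grip_force: 0.0
```

{"name": "jog_arm", "arguments": {
  "plan": [
    {"xyz": [6,0,-3],"twist": 0,"hand": 0.6},
    {"xyz": [6,0,-3],"twist": 0,"hand": 0.6},
    {"xyz": [6,0,-3],"twist": 0,"hand": 0.6}
  ]
}}

```text
time: 9.95
tool_pos: [0.0008, 1.0935, 0.3838]
tool_rot: [-3.141, -0.346, 1.57]
contact_force: [-0.5, 0.3, -0.0]
opening: 0.6
grip_force: 0.0
```

{"name": "jog_arm", "arguments": {
  "plan": [
    {"xyz": [6,0,-1],"twist": 0,"hand": 0.6},
    {"xyz": [6,0,-1],"twist": 0,"hand": 0.6},
    {"xyz": [6,0,-1],"twist": 0,"hand": 0.6}
  ]
}}

```text
time: 10.32
tool_pos: [0.0008, 1.1269, 0.4214]
tool_rot: [-3.141, -0.474, 1.57]
contact_force: [0.0, -0.8, -1.0]
opening: 0.604
grip_force: 0.0
```

{"name": "jog_arm", "arguments": {
  "plan": [
    {"xyz": [6,0,0],"twist": 0,"hand": 0.6},
    {"xyz": [6,0,0],"twist": 0,"hand": 0.6},
    {"xyz": [6,0,0],"twist": 0,"hand": 0.6}
  ]
}}

```text
time: 10.7
tool_pos: [0.0009, 1.1626, 0.452]
tool_rot: [-3.141, -0.601, 1.57]
contact_force: [0.6, -0.2, 0.1]
opening: 0.6
grip_force: 0.0
```

{"name": "jog_arm", "arguments": {
  "plan": [
    {"xyz": [6,0,0],"twist": 0,"hand": 0.65},
    {"xyz": [6,0,0],"twist": 0,"hand": 0.65}
  ]
}}

```text
time: 10.95
tool_pos: [0.001, 1.1802, 0.4835]
tool_rot: [-3.141, -0.684, 1.57]
contact_force: [0.3, -0.3, -0.2]
opening: 0.649
grip_force: 0.0
```

```bash
python3 - <<'E'
from h import *
o=bot.get_obs();print(o['tool_pos'],o['tool_rot'],o['qpos'],o['time'])
plan([((0.2,.6,.42),0,10),((.45,.02,.36),0,11),((.6415,-.12,.26),0,5)])
E
```

```text
[9.50979207e-04 1.18023312e+00 4.83457889e-01] [-3.14138081 -0.68436809  1.56974522] [1.56839524e+00 1.03181160e+00 5.90446185e-02 1.08792781e-03
 1.36636913e+00 1.56952948e+00] 10.95
{"xyz":[-4.9, 2.0, -3.2],"twist":0.0},{"xyz":[-4.9, 2.0, -3.2],"twist":0.0},{"xyz":[-4.9, 2.0, -3.1],"twist":0.0},{"xyz":[-4.9, 2.0, -3.2],"twist":0.0},{"xyz":[-4.9, 2.0, -3.2],"twist":0.0}
{"xyz":[-4.9, 2.0, -3.2],"twist":0.0},{"xyz":[-4.9, 2.0, -3.1],"twist":0.0},{"xyz":[-4.9, 2.0, -3.2],"twist":0.0},{"xyz":[-4.9, 2.0, -3.2],"twist":0.0},{"xyz":[-4.9, 2.0, -3.2],"twist":0.0}
-> [0.2004 0.5994 0.42  ] [-180.   -39.2   89.9]
{"xyz":[-4.4, 2.3, -2.9],"twist":0.0},{"xyz":[-4.4, 2.2, -2.9],"twist":0.0},{"xyz":[-4.5, 2.3, -2.9],"twist":0.0},{"xyz":[-4.4, 2.3, -2.9],"twist":0.0},{"xyz":[-4.4, 2.3, -2.9],"twist":0.0}
{"xyz":[-4.4, 2.2, -2.9],"twist":0.0},{"xyz":[-4.5, 2.3, -2.9],"twist":0.0},{"xyz":[-4.4, 2.3, -2.9],"twist":0.0},{"xyz":[-4.4, 2.3, -3.0],"twist":0.0},{"xyz":[-4.4, 2.2, -2.9],"twist":0.0}
{"xyz":[-4.5, 2.3, -2.9],"twist":0.0}
-> [0.4499 0.0195 0.3601] [-180.   -39.2   89.9]
{"xyz":[-3.4, 3.8, -0.2],"twist":0.0},{"xyz":[-3.4, 3.9, -0.2],"twist":0.0},{"xyz":[-3.5, 3.8, -0.2],"twist":0.0},{"xyz":[-3.4, 3.8, -0.2],"twist":0.0},{"xyz":[-3.4, 3.9, -0.3],"twist":0.0}
-> [ 0.6417 -0.1201  0.2605] [-180.   -39.2   89.9]
```

{"name": "jog_arm", "arguments": {
  "plan": [
    {"xyz": [-4.9,2.0,-3.2],"twist": 0,"hand": 0.65},
    {"xyz": [-4.9,2.0,-3.2],"twist": 0,"hand": 0.65},
    {"xyz": [-4.9,2.0,-3.1],"twist": 0,"hand": 0.65},
    {"xyz": [-4.9,2.0,-3.2],"twist": 0,"hand": 0.65},
    {"xyz": [-4.9,2.0,-3.2],"twist": 0,"hand": 0.65}
  ]
}}

```text
time: 11.58
tool_pos: [0.085, 0.9476, 0.4635]
tool_rot: [3.141, -0.684, 1.572]
contact_force: [-0.0, 0.7, -0.1]
opening: 0.648
grip_force: 0.0
```

{"name": "jog_arm", "arguments": {
  "plan": [
    {"xyz": [-4.9,2.0,-3.2],"twist": 0,"hand": 0.65},
    {"xyz": [-4.9,2.0,-3.1],"twist": 0,"hand": 0.65},
    {"xyz": [-4.9,2.0,-3.2],"twist": 0,"hand": 0.65},
    {"xyz": [-4.9,2.0,-3.2],"twist": 0,"hand": 0.65},
    {"xyz": [-4.9,2.0,-3.2],"twist": 0,"hand": 0.65}
  ]
}}

```text
time: 12.2
tool_pos: [0.1852, 0.6577, 0.4324]
tool_rot: [3.139, -0.684, 1.573]
contact_force: [0.4, -0.4, 0.1]
opening: 0.65
grip_force: 0.0
```

```bash
python3 - <<'E'
from h import *
o=bot.get_obs();print(o['tool_pos'],o['tool_rot'],o['qpos'],o['time'])
plan([((.45,.05,.38),0,11),((.6415,-.12,.26),0,5)])
E
```

```text
[0.18516028 0.65765843 0.43235623] [ 3.13940282 -0.68427755  1.57279722] [ 1.16204065 -0.01011182  1.77180705  0.36735943  0.77146691  0.97631464] 12.2
{"xyz":[-4.6, 2.4, -3.1],"twist":0.0},{"xyz":[-4.6, 2.4, -3.1],"twist":0.0},{"xyz":[-4.6, 2.4, -3.2],"twist":0.0},{"xyz":[-4.5, 2.4, -3.1],"twist":0.0},{"xyz":[-4.6, 2.4, -3.1],"twist":0.0}
{"xyz":[-4.6, 2.4, -3.1],"twist":0.0},{"xyz":[-4.6, 2.4, -3.1],"twist":0.0},{"xyz":[-4.6, 2.4, -3.2],"twist":0.0},{"xyz":[-4.6, 2.4, -3.1],"twist":0.0},{"xyz":[-4.6, 2.4, -3.1],"twist":0.0}
{"xyz":[-4.5, 2.4, -3.1],"twist":0.0}
-> [0.4496 0.0505 0.38  ] [179.9 -39.2  90.1]
{"xyz":[-4.2, 3.8, -0.3],"twist":0.0},{"xyz":[-4.1, 3.9, -0.3],"twist":0.0},{"xyz":[-4.2, 3.8, -0.3],"twist":0.0},{"xyz":[-4.2, 3.8, -0.3],"twist":0.0},{"xyz":[-4.1, 3.9, -0.3],"twist":0.0}
-> [ 0.6419 -0.1201  0.2605] [179.9 -39.2  90.1]
```

The lean holds at 39° while the arm moves back.

{"name": "jog_arm", "arguments": {
  "plan": [
    {"xyz": [-4.6,2.4,-3.1],"twist": 0,"hand": 0.65},
    {"xyz": [-4.6,2.4,-3.1],"twist": 0,"hand": 0.65},
    {"xyz": [-4.6,2.4,-3.2],"twist": 0,"hand": 0.65},
    {"xyz": [-4.5,2.4,-3.1],"twist": 0,"hand": 0.65},
    {"xyz": [-4.6,2.4,-3.1],"twist": 0,"hand": 0.65}
  ]
}}

```text
time: 12.82
tool_pos: [0.3055, 0.3818, 0.4094]
tool_rot: [3.136, -0.684, 1.575]
contact_force: [0.4, 0.3, 0.1]
opening: 0.65
grip_force: 0.0
```

{"name": "jog_arm", "arguments": {
  "plan": [
    {"xyz": [-4.6,2.4,-3.1],"twist": 0,"hand": 0.65},
    {"xyz": [-4.6,2.4,-3.1],"twist": 0,"hand": 0.65},
    {"xyz": [-4.6,2.4,-3.2],"twist": 0,"hand": 0.65},
    {"xyz": [-4.6,2.4,-3.1],"twist": 0,"hand": 0.65},
    {"xyz": [-4.6,2.4,-3.1],"twist": 0,"hand": 0.65}
  ]
}}

```text
time: 13.45
tool_pos: [0.4262, 0.1041, 0.3851]
tool_rot: [3.137, -0.681, 1.573]
contact_force: [0.9, 1.8, -0.4]
opening: 0.647
grip_force: 0.0
```

```bash
python3 - <<'E'
from h import *
o=bot.get_obs();print(o['tool_pos'],o['tool_rot'],o['qpos'],o['time'])
plan([((.6415,-.12,.26),0,7)])
E
```

```text
[0.42620453 0.10411244 0.38505865] [ 3.13686526 -0.68061027  1.57297738] [-0.28303463 -0.02588286  1.88696507  0.65122329  1.5136133  -0.40093044] 13.45
{"xyz":[-3.6, 3.1, -0.6],"twist":0.0},{"xyz":[-3.6, 3.0, -0.6],"twist":0.0},{"xyz":[-3.7, 3.1, -0.6],"twist":0.0},{"xyz":[-3.6, 3.1, -0.7],"twist":0.0},{"xyz":[-3.6, 3.1, -0.6],"twist":0.0}
{"xyz":[-3.6, 3.0, -0.6],"twist":0.0},{"xyz":[-3.6, 3.1, -0.6],"twist":0.0}
-> [ 0.6415 -0.1197  0.2601] [179.7 -39.   90.1]
```

{"name": "jog_arm", "arguments": {
  "plan": [
    {"xyz": [-3.6,3.1,-0.6],"twist": 0,"hand": 0.65},
    {"xyz": [-3.6,3.0,-0.6],"twist": 0,"hand": 0.65},
    {"xyz": [-3.7,3.1,-0.6],"twist": 0,"hand": 0.65},
    {"xyz": [-3.6,3.1,-0.7],"twist": 0,"hand": 0.65},
    {"xyz": [-3.6,3.1,-0.6],"twist": 0,"hand": 0.65}
  ]
}}

```text
time: 14.08
tool_pos: [0.5809, -0.0551, 0.2944]
tool_rot: [3.138, -0.68, 1.573]
contact_force: [0.8, 0.5, -0.2]
opening: 0.647
grip_force: 0.0
```

{"name": "jog_arm", "arguments": {
  "plan": [
    {"xyz": [-3.6,3.0,-0.6],"twist": 0,"hand": 0.65},
    {"xyz": [-3.6,3.1,-0.6],"twist": 0,"hand": 0.65},
    {"xyz": [0,0,0],"twist": 0,"hand": 0.65}
  ]
}}

```text
time: 14.45
tool_pos: [0.6416, -0.1188, 0.2564]
tool_rot: [-3.141, -0.681, 1.569]
contact_force: [-0.3, 0.5, 0.7]
opening: 0.65
grip_force: 0.0
```

```bash
python3 - <<'E'
from h import *
a=cap('scene');b=cap('top');w=cap('wrist','w4.png')
o=bot.get_obs();print(o['tool_pos'],o['tool_rot'],o['qpos'],o['time'])
for c in('scene','wrist','top'):
  for t in ['outlet','box0','head','lever_post']:
    print(c,t,[(np.round(r['position'],4).tolist(),round(r['p'],2)) for r in spotter.spot_point(c,t)[:2]])
  print([(np.round(r['position'],4).tolist(),round(r['p'],2)) for r in spotter.recognise(c,'box0')[:3]])
R=cv2.Rodrigues(np.array(w['rvec']))[0]
for q in [(.6415-.017,.021+.023,.06),(.6415+.017,.021-.023,.06),(.6415-.017,.021-.023,.06),(.6415+.017,.021-.023,.04)]:
    c=R@np.array(q)+np.ravel(w['tvec']);print(q,w['fx']*c[0]/c[2]+w['cx'],w['fy']*c[1]/c[2]+w['cy'])
E
```

```text
[ 0.64007027 -0.11646051  0.25919406] [ 3.14023007 -0.68127795  1.57251139] [-0.49383196  0.53916903  1.42418044  0.58812842  1.54922779 -0.62158849] 14.6
scene outlet [([0.6432, 0.0204, 0.0351], 0.75)]
scene box0 [([0.6399, 0.0194, 0.0407], 0.56)]
scene head [([0.647, 0.0228, 0.1089], 0.8)]
scene lever_post [([0.505, -0.0026, 0.0903], 0.77), ([0.6426, 0.074, 0.0002], 0.6)]
[([0.6462, 0.0144, 0.0625], 0.69)]
wrist outlet []
wrist box0 [([0.6431, 0.0213, 0.0397], 0.71)]
wrist head [([0.6424, 0.0175, 0.109], 0.61)]
wrist lever_post [([0.5061, 0.0028, 0.0878], 0.75)]
[([0.643, 0.0168, 0.0599], 0.62)]
top outlet [([0.6421, 0.0179, 0.038], 0.86)]
top box0 [([0.639, 0.0242, 0.0409], 0.66), ([0.6413, 0.0796, 0.0759], 0.52)]
top head [([0.6382, 0.0228, 0.1073], 0.71)]
top lever_post [([0.5061, 0.0028, 0.0899], 0.59)]
[([0.6396, 0.0121, 0.0606], 0.63), ([0.6448, 0.0788, 0.0925], 0.63)]
(0.6244999999999999, 0.044, 0.06) 313.0465734593829 204.92439873984688
(0.6585, -0.0019999999999999983, 0.06) 345.88268706582113 244.29615127628637
(0.6244999999999999, -0.0019999999999999983, 0.06) 312.3338882581621 244.28134092916943
(0.6585, -0.0019999999999999983, 0.04) 345.1026583067305 252.1901254929607
```

View pics/w4.png

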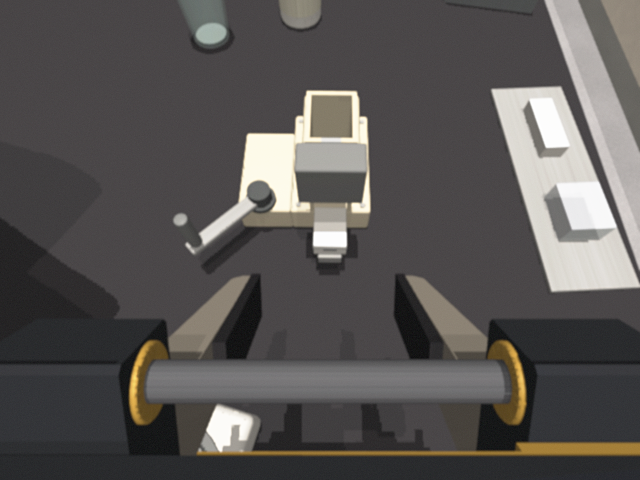

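The wrist view shows the box front edge at cols 313–347, rows ~236–249, with the fingers centred on it (col 328) below the grey head. The box centre is about (0.642, 0.022). I'll approach along the leaned axis.

```bash
python3 - <<'E'
from h import *
plan([((.642,-.011,.098),0,5),((.642,.027,.051),0,4)])
E
```

```text
{"xyz":[-0.4, 0.0, 3.8],"twist":0.0},{"xyz":[-0.4, 0.1, 3.9],"twist":0.0},{"xyz":[-0.3, 0.0, 3.8],"twist":0.0},{"xyz":[-0.4, 0.0, 3.8],"twist":0.0},{"xyz":[-0.4, 0.1, 3.8],"twist":0.0}
-> [ 0.6422 -0.0114  0.0981] [180.  -39.1  90. ]
{"xyz":[0.0, 0.0, 1.5],"twist":0.0},{"xyz":[0.0, 0.0, 1.5],"twist":0.0},{"xyz":[0.0, 0.0, 1.6],"twist":0.0},{"xyz":[0.0, 0.0, 1.5],"twist":0.0}
-> [0.6422 0.0271 0.0507] [180.  -39.1  90. ]
```

{"name": "jog_arm", "arguments": {
  "plan": [
    {"xyz": [-0.4,0.0,3.8],"twist": 0,"hand": 0.65},
    {"xyz": [-0.4,0.1,3.9],"twist": 0,"hand": 0.65},
    {"xyz": [-0.3,0.0,3.8],"twist": 0,"hand": 0.65},
    {"xyz": [-0.4,0.0,3.8],"twist": 0,"hand": 0.65},
    {"xyz": [-0.4,0.1,3.8],"twist": 0,"hand": 0.65}
  ]
}}

```text
time: 15.98
tool_pos: [0.6423, -0.0108, 0.0972]
tool_rot: [3.141, -0.681, 1.572]
contact_force: [0.4, 0.4, -0.1]
opening: 0.655
grip_force: 0.0
```

{"name": "jog_arm", "arguments": {
  "plan": [
    {"xyz": [0,0,0],"twist": 0,"hand": 0.65}
  ]
}}

```text
time: 16.1
tool_pos: [0.6405, -0.0098, 0.0961]
tool_rot: [-3.136, -0.683, 1.57]
contact_force: [-0.5, -0.5, 0.5]
opening: 0.648
grip_force: 0.0
```

```bash
python3 - <<'E'
from h import *
o=bot.get_obs();print(o['tool_pos'],o['tool_rot'],o['time'],o['contact_force'])
w=cap('wrist');print([r['position'] for r in spotter.spot_point('wrist','box0')[:1]])
cv2.imwrite('pics/w5.png',w['frame'][60:400,120:560][:,:,::-1])
plan([((.642,.027,.051),0,4)])
E
```

```text
[ 0.64049543 -0.00975378  0.09614468] [-3.13611197 -0.68309034  1.56982556] 16.1 [-0.50428085 -0.5396987   0.46980214]
[[0.641, 0.0225, 0.0413]]
{"xyz":[0.0, 0.0, 1.5],"twist":0.0},{"xyz":[0.0, 0.0, 1.6],"twist":0.0},{"xyz":[0.0, -0.1, 1.5],"twist":0.0},{"xyz":[0.0, 0.0, 1.6],"twist":0.0}
-> [0.6417 0.0273 0.0507] [180.  -39.   90.1]
```

View pics/w5.png

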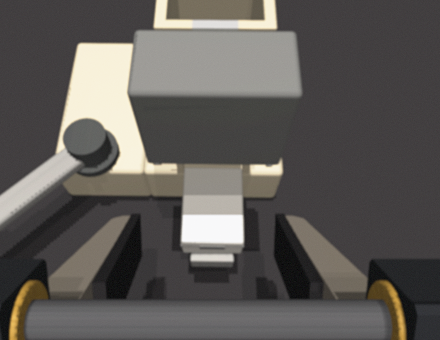

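The box (col 213 of the crop) lies between the fingers (141 and 275), clear of the head. I'll go in and close.

{"name": "jog_arm", "arguments": {
  "plan": [
    {"xyz": [0,0,1.5],"twist": 0,"hand": 0.65},
    {"xyz": [0,0,1.6],"twist": 0,"hand": 0.65},
    {"xyz": [0,0,1.5],"twist": 0,"hand": 0.65},
    {"xyz": [0,0,1.5],"twist": 0,"hand": 0.65},
    {"xyz": [0,0,0],"twist": 0,"hand": 0.65}
  ]
}}

```text
time: 16.82
tool_pos: [0.6413, 0.0282, 0.0495]
tool_rot: [-3.139, -0.682, 1.571]
contact_force: [-1.1, 0.4, -0.2]
opening: 0.65
grip_force: 0.0
```

```bash
python3 - <<'E'
from h import *
o=bot.get_obs();print(o['tool_pos'],o['tool_rot'],o['time'],o['contact_force'])
plan([((.642,.027,.051),0,1)])
E
```

```text
[0.6412891  0.02821556 0.04952392] [-3.13907964 -0.6821851   1.57103947] 16.825 [-1.1178078   0.44283762 -0.22817718]
{"xyz":[0.0, 0.1, -0.2],"twist":0.0}
-> [0.6423 0.027  0.0511] [-179.9  -39.1   90. ]
```

{"name": "jog_arm", "arguments": {
  "plan": [
    {"xyz": [0,0,-0.2],"twist": 0,"hand": 0.4},
    {"xyz": [0,0,0],"twist": 0,"hand": 0.2},
    {"xyz": [0,0,0],"twist": 0,"hand": 0.2},
    {"xyz": [0,0,0],"twist": 0,"hand": 0.2}
  ]
}}

```text
time: 17.32
tool_pos: [0.6426, 0.0254, 0.0528]
tool_rot: [3.14, -0.681, 1.572]
contact_force: [0.1, -2.3, 3.7]
opening: 0.364
grip_force: 30.0
```

```bash
python3 - <<'E'
from h import *
o=bot.get_obs();print(o['tool_pos'],o['tool_rot'],o['time'],o['contact_force'],o['opening']*92)
p=o['tool_pos']
s=plan([((p[0],p[1],p[2]+.010),0,2)])
s=plan([((p[0],p[1]-.10,p[2]+.13),0,4)],s)
E
```

```text
[0.64259635 0.02544977 0.052773  ] [ 3.14026081 -0.6813583   1.57199923] 17.325 [ 0.13026732 -2.27384595  3.71048001] 33.47370689376931
{"xyz":[0.3, 0.0, -0.4],"twist":0.0},{"xyz":[0.3, 0.0, -0.4],"twist":0.0}
-> [0.6426 0.0251 0.0628] [179.9 -39.   90.1]
{"xyz":[0.0, 0.0, -3.9],"twist":0.0},{"xyz":[-0.1, 0.0, -3.9],"twist":0.0},{"xyz":[0.0, 0.0, -3.9],"twist":0.0},{"xyz":[-0.1, 0.0, -3.9],"twist":0.0}
-> [ 0.6425 -0.0747  0.1827] [179.9 -39.   90.1]
```

{"name": "jog_arm", "arguments": {
  "plan": [
    {"xyz": [0.3,0,-0.4],"twist": 0,"hand": 0.2},
    {"xyz": [0.3,0,-0.4],"twist": 0,"hand": 0.2},
    {"xyz": [0,0,-2],"twist": 0,"hand": 0.2},
    {"xyz": [0,0,-3.9],"twist": 0,"hand": 0.2},
    {"xyz": [0,0,-3.9],"twist": 0,"hand": 0.2}
  ]
}}

```text
time: 17.95
tool_pos: [0.6422, -0.0376, 0.1402]
tool_rot: [3.141, -0.681, 1.572]
contact_force: [1.7, -0.1, 0.4]
opening: 0.362
grip_force: 30.0
```

{"name": "jog_arm", "arguments": {
  "plan": [
    {"xyz": [0,0,-3.9],"twist": 0,"hand": 0.2},
    {"xyz": [0,0,0],"twist": 0,"hand": 0.2}
  ]
}}

```text
time: 18.2
tool_pos: [0.6439, -0.0636, 0.1718]
tool_rot: [3.135, -0.679, 1.574]
contact_force: [-0.5, -0.3, -0.1]
opening: 0.373
grip_force: 30.0
```

```bash
python3 - <<'E'
from h import *
a=cap('scene');b=cap('top');w=cap('wrist')
cv2.imwrite('pics/c6.png',np.hstack([cv2.resize(a['frame'][180:330,200:400],(400,300)),cv2.resize(w['frame'],(400,300))])[:,:,::-1])
o=bot.get_obs();print(o['tool_pos'],o['tool_rot'],o['time'],o['contact_force'],o['opening']*92,o['grip_force'])
for c in('scene','top','wrist'):
  for t in ['box0','pan']:
    print(c,t,[(np.round(r['position'],4).tolist(),round(r['p'],2)) for r in spotter.spot_point(c,t)[:3]])
E
```

```text
[ 0.64163897 -0.06045857  0.16806641] [-3.14043496 -0.68189343  1.57080565] 18.35 [ 1.06115849  0.78757435 -0.85945271] 33.57950458585643 29.967532753944397
scene box0 [([0.6402, -0.0693, 0.1613], 0.49)]
scene pan [([0.4658, -0.4697, 0.0688], 0.97), ([0.4961, -0.2168, 0.0675], 0.89)]
top box0 [([0.642, -0.0631, 0.1581], 0.65), ([0.6409, 0.0802, 0.0762], 0.63)]
top pan [([0.5006, -0.2133, 0.0679], 0.95), ([0.4623, -0.4704, 0.0682], 0.61)]
wrist box0 [([0.6431, -0.0632, 0.1573], 0.81)]
wrist pan []
```

View pics/c6.png

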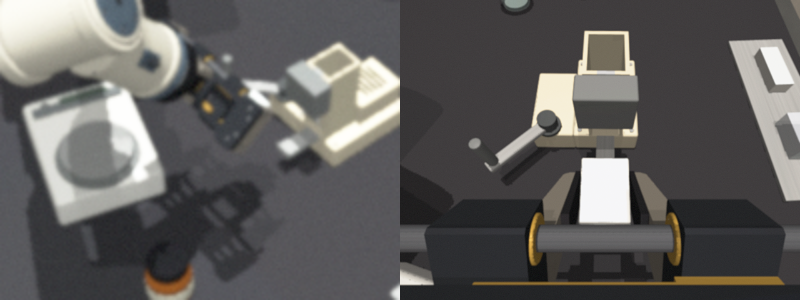

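The box is held level between the pads (605,190 in the right half). I'll carry it to above the white pan.

```bash
python3 - <<'E'
from h import *
plan([((.4976,-.2105,.14),0,5),((.4976,-.2105,.092),0,3)])
E
```

```text
{"xyz":[-2.7, -2.9, -1.5],"twist":0.0},{"xyz":[-2.7, -2.9, -1.4],"twist":0.0},{"xyz":[-2.7, -2.9, -1.5],"twist":0.0},{"xyz":[-2.6, -2.9, -1.4],"twist":0.0},{"xyz":[-2.7, -2.9, -1.5],"twist":0.0}
-> [ 0.4972 -0.2104  0.1404] [-179.9  -39.1   90. ]
{"xyz":[-1.0, 0.0, 1.3],"twist":0.0},{"xyz":[-1.0, 0.0, 1.2],"twist":0.0},{"xyz":[-1.1, 0.0, 1.3],"twist":0.0}
-> [ 0.4971 -0.2106  0.0913] [-179.9  -39.1   90. ]
```

{"name": "jog_arm", "arguments": {
  "plan": [
    {"xyz": [-2.7,-2.9,-1.5],"twist": 0,"hand": 0.2},
    {"xyz": [-2.7,-2.9,-1.4],"twist": 0,"hand": 0.2},
    {"xyz": [-2.7,-2.9,-1.5],"twist": 0,"hand": 0.2},
    {"xyz": [-2.6,-2.9,-1.4],"twist": 0,"hand": 0.2},
    {"xyz": [-2.7,-2.9,-1.5],"twist": 0,"hand": 0.2}
  ]
}}

```text
time: 19.27
tool_pos: [0.4964, -0.2115, 0.1406]
tool_rot: [3.142, -0.682, 1.572]
contact_force: [-0.2, 0.1, -0.0]
opening: 0.365
grip_force: 30.0
```

{"name": "jog_arm", "arguments": {
  "plan": [
    {"xyz": [0,0,0],"twist": 0,"hand": 0.2},
    {"xyz": [-1.0,0.0,1.3],"twist": 0,"hand": 0.2},
    {"xyz": [-1.0,0.0,1.2],"twist": 0,"hand": 0.2},
    {"xyz": [0,0,0],"twist": 0,"hand": 0.2}
  ]
}}

```text
time: 19.77
tool_pos: [0.497, -0.2094, 0.1072]
tool_rot: [-3.139, -0.684, 1.571]
contact_force: [-0.4, 0.5, -0.7]
opening: 0.366
grip_force: 30.0
```

```bash
cat > m.py <<'E'
from h import *
P=[];Z={};T=[]
for i in range(4):
    for c in('scene','top','wrist'):
        cap(c);o=bot.get_obs();P.append(o['tool_pos']);T.append(o['contact_force'])
        for t in ['box0','pan']:
            for r in spotter.spot_point(c,t)[:4]:
                q=np.array(r['position'])
                if np.linalg.norm(q[:2]-[.4976,-.2145])<.03: Z.setdefault((c,t),[]).append(q)
print('tcp',np.mean(P,0),np.std(P,0),np.mean(T,0),o['tool_rot'],o['time'])
for k,v in Z.items(): print(k,len(v),np.mean(v,0))
E
python3 m.py
```

```text
tcp [ 0.49746173 -0.21072287  0.10893569] [0.00011731 0.00030464 0.00030266] [-0.24715798  0.26355164 -0.02913908] [ 3.14132526 -0.68153954  1.571711  ] 21.475
('scene', 'box0') 4 [ 0.49535  -0.215875  0.097275]
('scene', 'pan') 4 [ 0.496725 -0.216875  0.0687  ]
('top', 'box0') 4 [ 0.494675 -0.21195   0.09775 ]
('top', 'pan') 4 [ 0.499125 -0.214025  0.0701  ]
('wrist', 'box0') 4 [ 0.496075 -0.2132    0.098175]
```

{"name": "jog_arm", "arguments": {
  "plan": [
    {"xyz": [-0.5,0.1,0.5],"twist": 0,"hand": 0.2},
    {"xyz": [-0.5,0.1,0.5],"twist": 0,"hand": 0.2},
    {"xyz": [-0.5,0,0.5],"twist": 0,"hand": 0.2},
    {"xyz": [-0.3,0,0.5],"twist": 0,"hand": 0.2},
    {"xyz": [0,0,0],"twist": 0,"hand": 0.2}
  ]
}}

```text
time: 22.2
tool_pos: [0.4991, -0.2119, 0.0815]
tool_rot: [-3.141, -0.682, 1.571]
contact_force: [-0.1, 0.1, -1.3]
opening: 0.368
grip_force: 30.0
```

```bash
python3 m.py
```

```text
tcp [ 0.49943253 -0.21218165  0.08209522] [5.71224682e-05 5.47424568e-05 1.13589398e-04] [-0.08297802  0.04743508 -0.600175  ] [ 3.14132146 -0.68156782  1.57176141] 23.9
('scene', 'pan') 4 [ 0.498025 -0.2183    0.069125]
('top', 'pan') 4 [ 0.4982   -0.214875  0.0705  ]
('wrist', 'box0') 4 [ 0.49955  -0.215075  0.071175]
('wrist', 'pan') 1 [ 0.4997 -0.2139  0.0701]
('scene', 'box0') 3 [ 0.49916667 -0.21723333  0.06876667]
('top', 'box0') 4 [ 0.4911  -0.21135  0.05235]
```

{"name": "jog_arm", "arguments": {
  "plan": [
    {"xyz": [-0.13,0,0.16],"twist": 0,"hand": 0.2},
    {"xyz": [0,0,0],"twist": 0,"hand": 0.2},
    {"xyz": [0,0,0],"twist": 0,"hand": 0.2}
  ]
}}

```text
time: 24.38
tool_pos: [0.4995, -0.2122, 0.0801]
tool_rot: [3.141, -0.682, 1.572]
contact_force: [-0.1, 0.2, 1.0]
opening: 0.366
grip_force: 30.0
```

```bash
cat > f.py <<'E'
from h import *
P=[];T=[]
for i in range(10):
    cap('top');o=bot.get_obs();P.append(o['tool_pos']);T.append(o['contact_force'])
print(np.mean(P,0),np.mean(T,0),np.std(T,0),o['time'])
E
python3 f.py
```

```text
[ 0.49947251 -0.2122091   0.08003991] [ 0.20182827 -0.8126975   0.94636716] [0.6308093  0.36555518 0.36219153] 24.875
```

{"name": "jog_arm", "arguments": {
  "plan": [
    {"xyz": [-0.04,0,0.04],"twist": 0,"hand": 0.2},
    {"xyz": [0,0,0],"twist": 0,"hand": 0.2},
    {"xyz": [0,0,0],"twist": 0,"hand": 0.2}
  ]
}}

```text
time: 25.25
tool_pos: [0.4995, -0.2122, 0.0795]
tool_rot: [3.141, -0.682, 1.572]
contact_force: [0.7, 0.4, 2.3]
opening: 0.37
grip_force: 30.0
```

```bash
python3 f.py
```

```text
[ 0.49944858 -0.21220311  0.07946211] [0.78265121 0.09973382 1.55240699] [0.63561694 0.40465022 0.28267189] 25.75
```

Two successive lowerings both raised Fz, so the box is resting on the pan (~1.5 N). I'll ease off slightly, open the hand and retreat along the finger axis.

{"name": "jog_arm", "arguments": {
  "plan": [
    {"xyz": [0.04,0,-0.04],"twist": 0,"hand": 0.3},
    {"xyz": [0,0,0],"twist": 0,"hand": 0.42},
    {"xyz": [0,0,0],"twist": 0,"hand": 0.6},
    {"xyz": [0,0,0],"twist": 0,"hand": 0.65},
    {"xyz": [0,0,0],"twist": 0,"hand": 0.65}
  ]
}}

```text
time: 26.38
tool_pos: [0.4994, -0.2122, 0.0799]
tool_rot: [3.141, -0.682, 1.572]
contact_force: [-0.4, -0.1, -0.2]
opening: 0.653
grip_force: 0.0
```

{"name": "jog_arm", "arguments": {
  "plan": [
    {"xyz": [0,0,-1],"twist": 0,"hand": 0.65},
    {"xyz": [0,0,-3],"twist": 0,"hand": 0.65},
    {"xyz": [0,0,-5],"twist": 0,"hand": 0.65},
    {"xyz": [0,0,-5],"twist": 0,"hand": 0.65},
    {"xyz": [0,0,0],"twist": 0,"hand": 0.65}
  ]
}}

```text
time: 27.0
tool_pos: [0.5007, -0.3038, 0.1918]
tool_rot: [3.135, -0.677, 1.574]
contact_force: [-0.1, -0.4, -0.4]
opening: 0.653
grip_force: 0.0
```

```bash
python3 m.py; python3 - <<'E'
from h import *
a=cap('scene');b=cap('top');w=cap('wrist')
cv2.imwrite('pics/c7.png',np.hstack([cv2.resize(b['frame'][140:340,220:470],(400,320)),cv2.resize(w['frame'],(400,320))])[:,:,::-1])
for c,t in (('top','box1'),('top','jar'),('top','beaker'),('top','bottle'),('top','lever_post')):
    print(t,[np.round(r['position'],4).tolist() for r in spotter.spot_point(c,t)[:3]])
E
```

```text
tcp [ 0.49941312 -0.30028122  0.18863622] [0.00022632 0.00061843 0.00051932] [0.25192481 0.08620963 0.00183318] [ 3.14127696 -0.68156307  1.57171274] 28.7
('scene', 'box0') 5 [ 0.49716 -0.2173   0.0681 ]
('scene', 'pan') 4 [ 0.49685 -0.21565  0.0685 ]
('top', 'box0') 4 [ 0.496225 -0.21345   0.068025]
('top', 'pan') 4 [ 0.497875 -0.214425  0.0693  ]
('wrist', 'box0') 3 [ 0.49783333 -0.21533333  0.0679    ]
box1 [[0.6407, 0.082, 0.0764], [0.4979, -0.213, 0.0665]]
jar [[0.7028, -0.2422, -0.0004], [0.4749, -0.2104, -0.0022], [0.6431, 0.0831, 0.0742]]
beaker [[0.4599, 0.3896, 0.0001]]
bottle [[0.5985, 0.4382, -0.002]]
lever_post [[0.5027, 0.0048, 0.0935]]
```

View pics/c7.png

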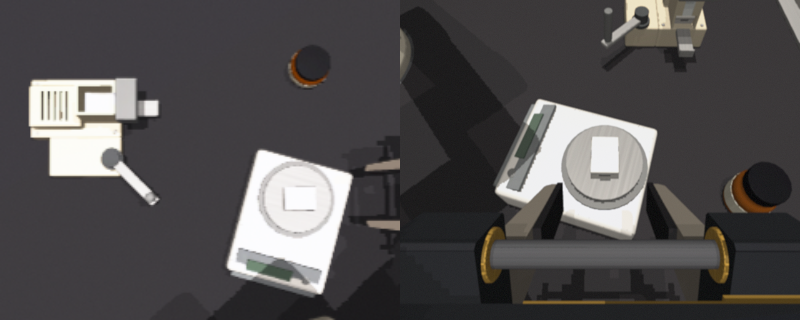

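The box lies flat in the middle of the white pan ((300,197) left, (605,155) right). The tongue is empty, the lever is at rest, and the gripper is clear.

```bash
python3 -c "
from plant import bot
print(bot.job_done())"
```

```text
the job is handed in; nothing more can be done
None
```

Job handed in at about 29 s of the 61 s limit: one full lever stroke ejected a single box, which now lies flat and upright in the middle of the white balance's pan, with the lever at rest and the other boxes, bottle, beaker and jar left where they were.

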